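# Tuck the USB hub under the instrument riser

## Task

Slide the long black USB hub lengthwise into the open middle bay between the blue walls under the white instrument riser, until only about 45 mm of it still sticks out at the front. Let go of it there, lying flat on the bench and straight in the bay, and leave the power adapter and the amber bottle where they stand.

Things in the scene. Friction and masses are not known exactly. Their poses are not given: they have to be found in the camera images.
- hub_center (a point): Centre (11 mm up) of the USB hub: a plain flat black box 122 mm long (own y), 54 mm wide (own x), 22 mm high (z), 0.11 kg, loose, lying left or right in front of the riser. Its two ends are alike: either may go in first. It can be gripped across its width, about 37 mm from its centre near one end, leaving the other end free to go under the deck.
- bay_mouth (a point): Middle of the middle bay's front opening, 20 mm above the bench; x points into the bay, y left across it, z up; the deck's front edge is at x = 0. The riser is fixed: white deck 200x200 mm, 8 mm thick, underside 40 mm up, on blue walls. The bay under it is 90 mm wide, 190 mm deep, its floor the bare bench. 85 mm or more behind the front edge, things up to 68 mm high are fixed on the deck.
- adapter_center (a point): centre (15 mm up) of the power adapter, a shorter, higher black block with metal pins, 60 x 83 x 30 mm, loose, on the other side from the hub; to be left alone.
- bottle_center (a point): centre (48 mm up) of the amber bottle with black cap, 48 x 45 x 96 mm, z up, loose, standing left of the riser; to be left alone.
There are look-alikes about, which are no part of the job. Leave any green or purple look-alike of the part that bears hub_center alone.

How it is judged:
At the end, for the whole second after the job is handed in: The hub lies flat on the bench (within 6 degrees) in the bay under the deck, at rest, its length within 14 degrees of the bay's direction, and 25 to 65 mm of its length sticks out in front of the deck's front edge (x of hub_center in the frame of bay_mouth between -0.004 and 0.036 m and y of hub_center in the frame of bay_mouth between -0.025 and 0.025 m and angle between the y axis of hub_center and the x axis of bay_mouth, either way round below 0.25 rad and angle between hub_center's own z axis and vertical below 0.1 rad and height (world z) of hub_center below 0.017 m and linear speed of usb_hub below 0.02 m/s); the robot touches nothing.
It fails at once if the power adapter is shifted by more than 30 mm (distance of adapter_center from where it was at the start of the episode above 0.03 m).
It fails at once if the amber bottle is shifted by more than 30 mm or tipped over (distance of bottle_center from where it was at the start of the episode above 0.03 m or angle between bottle_center's own z axis and vertical above 0.5 rad).
It also fails if it takes over 38 s, if anything falls off the work surface, if the arm or the gripper's body presses on something with over 40 N, if the wrist force passes 120 N, or if a joint passes its speed limit or range.

## Robot

A 7-joint arm with a two-finger parallel gripper is mounted at the origin on a cart in front of the work surface, level with it; the furniture and walls round the work are solid. World frame = base frame: x ahead of the robot, y to its left, z up, the work surface at z = 0. Lengths are in m, angles in rad, forces in N, time in s.
With the tool pointing down it reaches from about 0.4 to 0.85 m from the base axis. Payload 4.5 kg.
Tool frame: the origin (TCP) lies at the very end of the fingers, on their centre line; the grasp point (between the pads) lies 19 mm behind it; z points along the fingers, y is the line along which they close (so a half turn about z gives the same grasp; the last joint's range is limited). The gripper opens to 88 mm and grips with 3 to 60 N. Pads are 18 mm wide; open, the fingers measure 123 mm over their backs; the gripper's body (75 mm by 187 mm) begins 45 mm behind the grasp point.
Start: joints at [-1.31, 0.689, -0.195, 1.565, 0.157, 0.902, -0.215], TCP at [0.141, 0.609, 0.239] pointing down, gripper open.
Joint ranges: [-3.01, 3.01], [-0.46, 2.08], [-1.47, 1.51], [0.13, 2.56], [-1, 4.14], [0.04, 2.09], [-2.66, 2.66]. Speed limits (rad/s): [2.57, 2.57, 3.14, 3.14, 3.14, 3.14, 3.14].

## Interface

Orientations are given as a unit quaternion [x, y, z, w].
In Python, from plant import r gives the robot as it stands. The module is installed in compiled form; this text tells all that it offers.
- The arm moves only by the tool step_arm, never from a script. Its argument "increments" is a list of rows, each a list of 2 entries, a list of its own where there are three numbers: the shift along the world's x, y, z in cm, then the turn, a rotation vector about the world's x, y, z in degrees. A call has exactly 10 rows; each row shifts and turns the commanded pose from where the row before left it; what a row does not reach is not made up. A row lasts 1/10 s, in which the tool goes at most 50 mm and 8.59 degrees, less where a joint would pass 70% of its speed; a pose out of reach is approached as far as the arm can. A call is refused whole if a number of a shift passes 5 or a number of a turn 8.59, either way. A call with a gripper value outside its range is refused whole. "fingers" is the opening, from 0 (shut) to 1 (fully open), set as the call begins (left out, the last holds). The fingers move at their own pace and stop on an object; "grip_force" is the grip in N (left out, the last holds). Time passes only in rows, so rows that do not move let the fingers close, or fill a call up. It gives the time, the measured TCP pose, the force, the opening and the grip force at its end, in the units of the state.
- r.get_state(): the state, without advancing time (a new reading comes with each control period).
- r.snapshot(name): name is "side" or "top"; returns (picture, depth): 400x640x3 uint8, red, green, blue; 400x640 float32, m along the optical axis (not along the pixel's ray), 0 where there is no reading.
- r.calibration(name): a dict with "fov_y" (degrees; the focal length in pixels is half the picture's height over the tangent of half this angle, whatever the lens; pixels are square), "cx", "cy" (the principal point, pixels), "k1" (the pictures are not rectified: a ray, as slopes to the right and down, at radius r is drawn at 1 + k1 r^2 times it, then the intrinsics apply), "R" (3x3) and "t" (3): a world point X has camera coordinates R X + t. Camera axes: x right, y down, z forward; pixel columns grow to the right and rows downward; lengths in m; the calibration is good to about 2 mm. A picture is of the moment at which its call begins. calibration takes no time and is no camera call.
- r.finish_job(): hands the job in; it is judged then, once.
The state is a dict: "clock": time; "q": joint angles; "qd": joint speeds; "joint_torque": joint torques, N m; "tool_pos": TCP position; "eef_rot": TCP orientation; "contact_force": force on the tool from outside, world axes, zero at the start; "moment": the same for the moment, N m; "opening": opening from 0.0 (shut) to 1.0 (fully open); "finger_force": force on a finger pad.
Only numpy, scipy, OpenCV 4.12 (cv2) and the standard library are available. Lean on these libraries where they do the work, as an engineer would, in place of code of your own. Each camera call takes 0.05 s, during which the arm holds its last target. There are 200 camera calls.

## Working session

There is one attempt and no reset: what is moved stays moved. The work goes in short steps, Python scripts to look and compute and a tool call to move; the robot and the scene stay as the last step left them, time stands still between calls to the robot, and variables do not carry over. Pictures are saved under pics/ and viewed, at most 10 in all, crops included, and the job is handed in when it is done.

Besides the shell and the picture viewer there is one more tool, called in YAML: its name, and indented under it one key for each argument. step_arm: Moves the arm, as the interface text tells. Its arguments: {"type":"object","properties":{"increments":{"type":"array","items":{"type":"array"}},"fingers":{"type":"number"},"grip_force":{"type":"number"}},"required":["increments"]}

```bash
mkdir -p pics; cat > h.py <<'E'
import numpy as np, cv2
from plant import r
def snap(n,f):
    p,d=r.snapshot(n); cv2.imwrite(f'pics/{f}.png',p[:,:,::-1]); np.save(f'pics/{f}.npy',d); return p,d
def K(n):
    c=r.calibration(n); f=200/np.tan(np.radians(c['fov_y'])/2); return c,f
def rays(n,uv):
    c,f=K(n); uv=np.atleast_2d(np.float64(uv))
    d=(uv-[c['cx'],c['cy']])/f; s=d.copy()
    for _ in range(20): s=d/(1+c['k1']*(s**2).sum(1,keepdims=True))
    R=np.array(c['R']); t=np.array(c['t'])
    return -R.T@t, np.c_[s,np.ones(len(s))]@R   # origin, dirs (depth-scaled)
def onplane(n,uv,z):
    o,d=rays(n,uv); return o+d*((z-o[2])/d[:,2])[:,None]
def bydepth(n,uv,dep):
    o,d=rays(n,uv); return o+d*np.atleast_1d(dep)[:,None]
E
python3 - <<'E'
from h import *
for n in('side','top'):
    p,d=snap(n,n+'0'); c=r.calibration(n); print(n,c)
print(r.get_state())
E
```

```text
side {'fov_y': 55.094634060798995, 'cx': 317.09858872469994, 'cy': 198.3033416139625, 'k1': -0.09075353994722313, 'R': array([[-0.98779689, -0.15571202, -0.00332747],
       [-0.09133665,  0.59645676, -0.79743147],
       [ 0.12615435, -0.78739641, -0.60340034]]), 't': array([0.54222998, 0.08396568, 1.05973649])}
top {'fov_y': 54.5128630423574, 'cx': 321.56662603319, 'cy': 196.5665323164479, 'k1': -0.09542852364316841, 'R': array([[ 1.08586125e-02, -9.99940924e-01,  4.87911180e-04],
       [-9.98453989e-01, -1.08690638e-02, -5.45114170e-02],
       [ 5.45134998e-02,  1.04761491e-04, -9.98513028e-01]]), 't': array([-0.01313813,  0.54221721,  1.18073512])}
{'clock': 0.1, 'q': array([-1.31018028,  0.68983767, -0.19452423,  1.5662221 ,  0.15730349,
        0.90249277, -0.21509043]), 'qd': array([ 0.00212473, -0.00335568, -0.00142377, -0.00606789, -0.00068106,
       -0.00110807, -0.00023394]), 'joint_torque': array([-3.35508441e-03, -5.28506541e+01, -1.27197314e+00, -1.53839618e+01,
       -5.26564464e-02,  1.99290858e-03,  7.38967833e-05]), 'tool_pos': array([0.14046437, 0.60844582, 0.23803408]), 'eef_rot': array([ 1.13120813e-01,  9.93580931e-01, -7.83959255e-04, -2.90785939e-05]), 'contact_force': array([-0.5715833 , -0.66681018, -0.06031804]), 'moment': array([-0.00353127,  0.00504955, -0.03369662]), 'finger_force': 0.0, 'opening': 1.000103707797288}
```

View pics/top0.png

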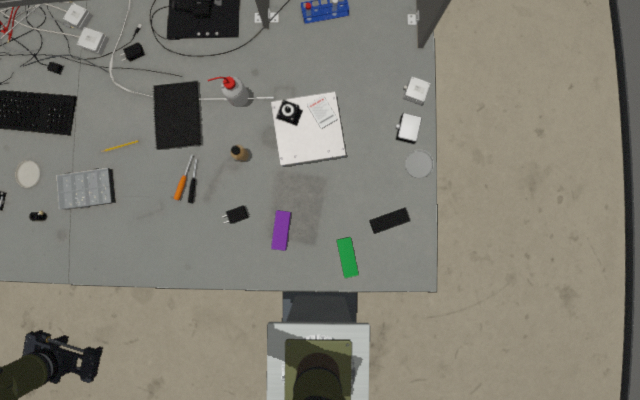

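View pics/side0.png

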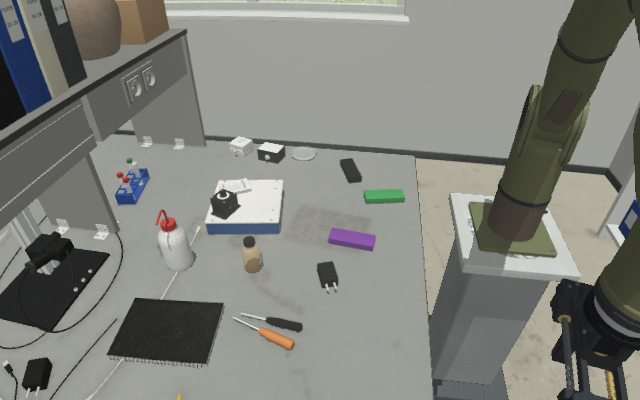

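The top view shows the hub as the black bar at (390,220), right of the riser. The white deck is at (308,128), the adapter at (236,214) and the bottle at (239,153). The purple (282,230) and green (347,257) look-alikes are in front. The side view agrees, with the arm off to one side.

```bash
python3 - <<'E'
from h import *
p=cv2.imread('pics/top0.png'); hsv=cv2.cvtColor(p,cv2.COLOR_BGR2HSV)
def meas(name,m,box,z):
    x0,y0,x1,y1=box; mm=np.zeros(m.shape,np.uint8); mm[y0:y1,x0:x1]=m[y0:y1,x0:x1].astype(np.uint8)
    c=max(cv2.findContours(mm,0,cv2.CHAIN_APPROX_NONE)[0],key=cv2.contourArea).reshape(-1,2)
    w=onplane('top',c,z)[:,:2]; R=cv2.minAreaRect((w*1000).astype(np.float32))
    b=cv2.boxPoints(R); print(name,np.round(R[0],1),np.round(R[1],1),round(R[2],1),np.round(b).tolist())
H,S,V=[hsv[:,:,i].astype(int) for i in range(3)]
meas('hub',V<60,(360,195,425,245),.022)
meas('adapter',V<60,(215,195,255,235),.03)
meas('purple',(S>120)&(H>125)&(H<165),(260,200,300,260),.022)
meas('green',(S>120)&(H>40)&(H<80),(330,230,365,285),.022)
meas('deck',(V>185)&(S<40),(262,85,355,172),.048)
meas('bottle',S>90,(225,140,255,170),.08)
d=np.load('pics/top0.npy')
for uv in [(390,220),(282,230),(347,257),(300,150),(330,150),(290,112),(322,112)]:
    print(uv,bydepth('top',uv,d[uv[1],uv[0]]).round(4))
E
```

```text
hub [ 471.9 -215.2] [ 43.  118.2] 20.0 [[432.0, -167.0], [472.0, -278.0], [512.0, -263.0], [472.0, -152.0]]
adapter [485.  249.3] [39.4 59.1] 20.6 [[456.0, 270.0], [477.0, 215.0], [514.0, 229.0], [493.0, 284.0]]
purple [438.6 116.4] [ 44.2 117.2] 83.3 [[378.0, 101.0], [494.0, 88.0], [499.0, 132.0], [383.0, 145.0]]
green [358.5 -87. ] [118.4  43.6] 12.6 [[296.0, -79.0], [305.0, -121.0], [421.0, -95.0], [411.0, -53.0]]
deck [749.1  37.7] [196.6 197.5] 9.7 [[636.0, 119.0], [669.0, -76.0], [863.0, -43.0], [829.0, 152.0]]
bottle [662.6 234.2] [42.4 35.9] 57.1 [[636.0, 226.0], [666.0, 207.0], [689.0, 242.0], [659.0, 262.0]]
(390, 220) [[ 0.4724 -0.217   0.0248]]
(282, 230) [[0.4385 0.1121 0.0248]]
(347, 257) [[ 0.3584 -0.0868  0.0198]]
(300, 150) [[0.6804 0.0593 0.0492]]
(330, 150) [[ 0.681  -0.0311  0.051 ]]
(290, 112) [[0.7828 0.0872 0.101 ]]
(322, 112) [[ 0.7947 -0.0058  0.0612]]
```

step_arm:
  increments:
    - [[3.3, -2.1, 0], [0, 0, -3]]
    - [[3.3, -2.1, 0], [0, 0, -3]]
    - [[3.3, -2.1, 0], [0, 0, -3]]
    - [[3.3, -2.1, 0], [0, 0, -3]]
    - [[3.3, -2.1, 0], [0, 0, -3]]
    - [[3.3, -2.1, 0], [0, 0, -3]]
    - [[3.3, -2.1, 0], [0, 0, -3]]
    - [[3.3, -2.1, 0], [0, 0, -3]]
    - [[3.3, -2.1, 0], [0, 0, -3]]
    - [[3.3, -2.1, 0], [0, 0, -3]]
  fingers: 1

```text
clock: 1.1
tool_pos: [0.4715, 0.3978, 0.2384]
eef_rot: [0.367, 0.93, -0.0, -0.0]
contact_force: [0.5, 0.8, 0.3]
opening: 1.003
finger_force: 0.0
```

```bash
python3 -c "
from h import *
s=r.get_state();print(s['q'].round(3),s['tool_pos'],s['eef_rot'])"
```

```text
[-0.728  0.675 -0.085  1.594  0.069  0.876 -0.02 ] [0.47149802 0.39778074 0.2383564 ] [ 3.67401859e-01  9.30062192e-01 -3.77294933e-04 -2.22869168e-04]
```

step_arm:
  increments:
    - [[0.8, -4, 0], [0, 0, -2.7]]
    - [[0.8, -4, 0], [0, 0, -2.7]]
    - [[0.8, -4, 0], [0, 0, -2.7]]
    - [[0.8, -4, 0], [0, 0, -2.7]]
    - [[0.8, -4, 0], [0, 0, -2.7]]
    - [[0.8, -4, 0], [0, 0, -2.7]]
    - [[0.8, -4, 0], [0, 0, -2.7]]
    - [[0.8, -4, 0], [0, 0, -2.7]]
    - [[0.8, -4, 0], [0, 0, -2.7]]
    - [[0.8, -4, 0], [0, 0, -2.7]]

```text
clock: 2.1
tool_pos: [0.5503, -0.0026, 0.2385]
eef_rot: [0.574, 0.819, -0.0, -0.0]
contact_force: [1.0, -0.5, -0.4]
opening: 0.998
finger_force: 0.0
```

step_arm:
  increments:
    - [[-0.9, -1.8, -1], [0, 0, 0]]
    - [[-0.9, -1.8, -1], [0, 0, 0]]
    - [[-0.9, -1.8, -1], [0, 0, 0]]
    - [[-0.9, -1.8, -1], [0, 0, 0]]
    - [[-0.9, -1.8, -1], [0, 0, 0]]
    - [[-0.9, -1.8, -1], [0, 0, 0]]
    - [[-0.9, -1.8, -1], [0, 0, 0]]
    - [[-0.9, -1.8, -1], [0, 0, 0]]
    - [[-0.9, -1.8, -1], [0, 0, 0]]
    - [[-0.9, -1.8, -1], [0, 0, 0]]

```text
clock: 3.1
tool_pos: [0.46, -0.1816, 0.1382]
eef_rot: [0.573, 0.819, 0.0, -0.0]
contact_force: [0.6, -0.6, -0.8]
opening: 0.999
finger_force: 0.0
```

```bash
python3 -c "
from h import *
s=r.get_state();print(s['q'].round(3),s['tool_pos'],s['eef_rot'])
p,d=snap('side','s1');cv2.imwrite('pics/s1c.png',cv2.resize(p[100:300,230:500,::-1],None,fx=2.5,fy=2.5))"
```

```text
[ 0.307  0.688 -0.04   2.051  0.064  0.404  0.568] [ 0.45999072 -0.18158484  0.1381562 ] [ 5.73478778e-01  8.19220394e-01  6.01225766e-06 -1.92546367e-04]
```

View pics/s1c.png

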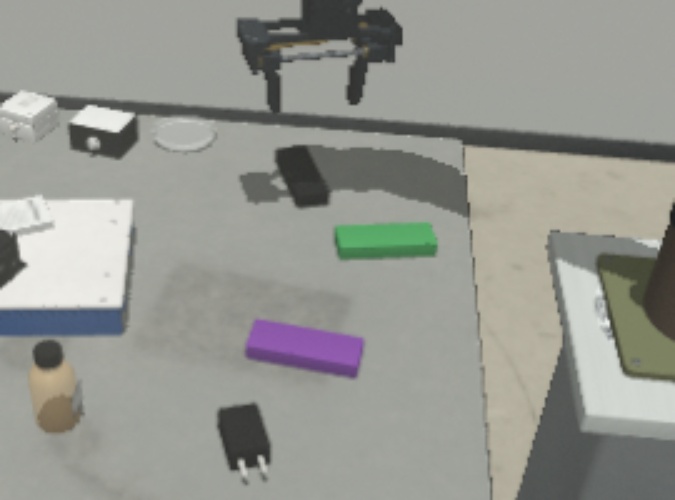

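The crop shows the open gripper above the hub, which lies at (302,176), with the fingers straddling its near end. No look-alike is in the way, so I'll go down.

step_arm:
  increments:
    - [[0, 0, -2], [0, 0, 0]]
    - [[0, 0, -2], [0, 0, 0]]
    - [[0, 0, -2], [0, 0, 0]]
    - [[0, 0, -1.5], [0, 0, 0]]
    - [[0, 0, -1.5], [0, 0, 0]]
    - [[0, 0, -1.5], [0, 0, 0]]
    - [[0, 0, -1], [0, 0, 0]]
    - [[0, 0, -1], [0, 0, 0]]
    - [[0, 0, -0.8], [0, 0, 0]]
    - [[0, 0, 0], [0, 0, 0]]

```text
clock: 4.15
tool_pos: [0.4602, -0.1807, 0.005]
eef_rot: [0.573, 0.819, -0.0, -0.001]
contact_force: [-0.4, 0.7, 0.1]
opening: 0.999
finger_force: 0.0
```

step_arm:
  increments:
    - [[0, 0, 0], [0, 0, 0]]
    - [[0, 0, 0], [0, 0, 0]]
    - [[0, 0, 0], [0, 0, 0]]
    - [[0, 0, 0], [0, 0, 0]]
    - [[0, 0, 0], [0, 0, 0]]
    - [[0, 0, 0], [0, 0, 0]]
    - [[0, 0, 0], [0, 0, 0]]
    - [[0, 0, 0], [0, 0, 0]]
    - [[0, 0, 0], [0, 0, 0]]
    - [[0, 0, 0], [0, 0, 0]]
  fingers: 0
  grip_force: 20

```text
clock: 5.15
tool_pos: [0.4605, -0.181, 0.0059]
eef_rot: [0.574, 0.819, 0.0, 0.0]
contact_force: [-0.7, 0.1, 3.8]
opening: 0.505
finger_force: 20.0
```

```bash
python3 -c "
from h import *
s=r.get_state();print(s['q'].round(3),s['tool_pos'],s['eef_rot'],s['contact_force'],s['opening'],s['finger_force'])"
```

```text
[ 0.287  0.949 -0.01   2.092  0.081  0.101  0.551] [ 0.46050977 -0.18101609  0.00587636] [5.73539045e-01 8.19178222e-01 2.78733495e-05 6.64630504e-05] [-0.74644463  0.09792256  3.78111278] 0.5047112588290675 19.984247088432312
```

step_arm:
  increments:
    - [[0, 0, 0], [0, 0, 0]]
    - [[0, 0, 0.5], [0, 0, 0]]
    - [[0, 0, 1], [0, 0, 0]]
    - [[0, 0, 1], [0, 0, 0]]
    - [[0, 0, 1], [0, 0, 0]]
    - [[0, 0, 1], [0, 0, 0]]
    - [[0, 0, 1], [0, 0, 0]]
    - [[0, 0, 0.5], [0, 0, 0]]
    - [[0, 0, 0], [0, 0, 0]]
    - [[0, 0, 0], [0, 0, 0]]
  grip_force: 30

```text
clock: 6.15
tool_pos: [0.4605, -0.181, 0.0658]
eef_rot: [0.574, 0.819, 0.0, 0.0]
contact_force: [-0.2, -0.6, -0.8]
opening: 0.506
finger_force: 30.0
```

step_arm:
  increments:
    - [[0.3, 0.9, 0], [0, 0, 4]]
    - [[0.3, 0.9, 0], [0, 0, 4]]
    - [[0.3, 0.9, 0], [0, 0, 4]]
    - [[0.3, 0.9, 0], [0, 0, 4]]
    - [[0.3, 0.9, 0], [0, 0, 4]]
    - [[0.3, 0.9, 0], [0, 0, 4]]
    - [[0.3, 0.9, 0], [0, 0, 4]]
    - [[0.3, 0.9, 0], [0, 0, 4]]
    - [[0.3, 0.9, 0], [0, 0, 4]]
    - [[0.3, 0.9, 0], [0, 0, 4]]

```text
clock: 7.15
tool_pos: [0.4908, -0.0903, 0.0658]
eef_rot: [0.256, 0.967, 0.0, 0.0]
contact_force: [-0.7, 0.3, -1.3]
opening: 0.508
finger_force: 30.0
```

step_arm:
  increments:
    - [[0.3, 0.9, 0], [0, 0, 4]]
    - [[0.3, 0.9, 0], [0, 0, 4]]
    - [[0.3, 0.9, 0], [0, 0, 4]]
    - [[0.3, 0.9, 0], [0, 0, 4]]
    - [[0.3, 0.9, 0], [0, 0, 4]]
    - [[0.3, 0.9, 0], [0, 0, 4]]
    - [[0.3, 0.9, 0], [0, 0, 4]]
    - [[0, 0.9, 0], [0, 0, 4]]
    - [[0, 0.9, 0], [0, 0, 4]]
    - [[0, 0.9, 0], [0, 0, 4]]

```text
clock: 8.15
tool_pos: [0.5113, -0.0003, 0.0657]
eef_rot: [-0.09, 0.996, 0.0, -0.0]
contact_force: [0.5, -0.3, -0.2]
opening: 0.506
finger_force: 30.0
```

```bash
python3 -c "
from h import *
s=r.get_state();print(s['q'].round(3),s['tool_pos'],s['eef_rot'],s['opening'],s['finger_force'])
p,d=snap('side','s2');cv2.imwrite('pics/s2c.png',cv2.resize(p[100:300,200:470,::-1],None,fx=2.5,fy=2.5))"
```

```text
[ 0.056  0.842 -0.24   2.03   0.57   0.334  1.101] [ 5.11274903e-01 -2.94136686e-04  6.57184183e-02] [-9.01131235e-02  9.95931522e-01  2.57709747e-06 -1.71132637e-04] 0.5055826699354381 29.983214735984802
```

View pics/s2c.png

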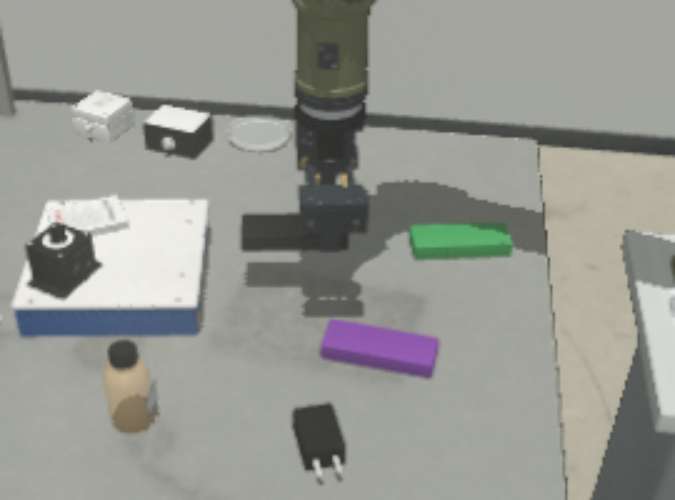

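The crop shows the hub held level, with its free end at about (243,232) pointing at the riser and the other objects undisturbed. I'll check where the hub's tip is and whether it is level.

```bash
python3 - <<'E'
from h import *
d=np.load('pics/s2.npy'); p=cv2.imread('pics/s2.png')
m=np.zeros(d.shape,np.uint8); m[180:205,292:328]=(p[180:205,292:328].max(2)<60)
v,u=np.nonzero(m); P=bydepth('side',np.c_[u,v],d[v,u]); ok=(P[:,2]>.04)&(P[:,2]<.1); P=P[ok]
a=np.radians(9.7); X=np.c_[np.cos(a),np.sin(a)][0]; q=(P[:,:2]-[.6505,.0209]); bx=q@X; by=q@[-X[1],X[0]]
print(len(P), 'bx',np.percentile(bx,[1,2,50,98,99.5]).round(4),'by',np.percentile(by,[2,98]).round(4),'z',np.percentile(P[:,2],[2,50,98]).round(4))
for lo in np.arange(-.11,-.04,.015):
    s=(bx>lo)&(bx<lo+.015)
    if s.sum(): print(lo.round(3),s.sum(),'top z',np.percentile(P[s,2],90).round(4),'by',by[s].min().round(4),by[s].max().round(4))
E
```

```text
62 bx [-0.131  -0.1309 -0.1144 -0.0906 -0.0797] by [0.0237 0.0286] z [0.0647 0.0724 0.0802]
-0.11 16 top z 0.0772 by 0.0245 0.0277
-0.095 4 top z 0.0777 by 0.0265 0.028
-0.08 1 top z 0.0659 by 0.0256 0.0256
```

```bash
python3 - <<'E'
from h import *
d=np.load('pics/s2.npy'); p=cv2.imread('pics/s2.png')
a=np.radians(9.7); X=np.array([np.cos(a),np.sin(a)])
for v in (187,190,195,198):
  for u in range(294,326,3):
    P=bydepth('side',(u,v),d[v,u])[0]; q=P[:2]-[.6505,.0209]
    print(v,u,p[v,u].max(),(np.array([q@X,q@[-X[1],X[0]],P[2]])*1000).round().tolist())
E
```

```text
187 294 166 [-31.0, -123.0, -2.0]
187 297 68 [-47.0, -9.0, 79.0]
187 300 69 [-56.0, -7.0, 81.0]
187 303 69 [-64.0, -9.0, 79.0]
187 306 67 [-73.0, -8.0, 79.0]
187 309 65 [-81.0, -10.0, 78.0]
187 312 65 [-90.0, -6.0, 81.0]
187 315 65 [-98.0, -5.0, 81.0]
187 318 64 [-106.0, -6.0, 81.0]
187 321 64 [-113.0, 94.0, 152.0]
187 324 63 [-120.0, 94.0, 151.0]
190 294 167 [-32.0, -106.0, -2.0]
190 297 69 [-48.0, 6.0, 79.0]
190 300 69 [-56.0, 5.0, 79.0]
190 303 68 [-64.0, 6.0, 79.0]
190 306 67 [-73.0, 6.0, 79.0]
190 309 67 [-81.0, 8.0, 80.0]
190 312 66 [-90.0, 10.0, 82.0]
190 315 65 [-98.0, 7.0, 80.0]
190 318 63 [-106.0, 9.0, 81.0]
190 321 60 [-113.0, 91.0, 140.0]
190 324 73 [-120.0, 89.0, 138.0]
195 294 167 [-33.0, -79.0, -1.0]
195 297 66 [-48.0, 25.0, 76.0]
195 300 65 [-56.0, 29.0, 79.0]
195 303 63 [-65.0, 25.0, 76.0]
195 306 63 [-73.0, 27.0, 77.0]
195 309 61 [-81.0, 27.0, 77.0]
195 312 58 [-89.0, 28.0, 78.0]
195 315 58 [-98.0, 27.0, 77.0]
195 318 61 [-106.0, 25.0, 76.0]
195 321 56 [-114.0, 24.0, 74.0]
195 324 55 [-123.0, 27.0, 77.0]
198 294 167 [-33.0, -64.0, -1.0]
198 297 64 [-47.0, 23.0, 64.0]
198 300 62 [-56.0, 26.0, 66.0]
198 303 63 [-64.0, 29.0, 68.0]
198 306 62 [-73.0, 26.0, 66.0]
198 309 62 [-81.0, 29.0, 68.0]
198 312 61 [-89.0, 28.0, 68.0]
198 315 58 [-98.0, 27.0, 67.0]
198 318 59 [-106.0, 25.0, 65.0]
198 321 56 [-114.0, 25.0, 65.0]
198 324 54 [-123.0, 27.0, 67.0]
```

The tip is 45 mm in front of the deck edge, the hub is level, and it is roughly 3 mm left of centre. I'll lower it, then slide it in about 121 mm.

step_arm:
  increments:
    - [[0, -0.3, -0.5], [0, 0, -0.6]]
    - [[0, 0, -1], [0, 0, 0]]
    - [[0, 0, -1], [0, 0, 0]]
    - [[0, 0, -1], [0, 0, 0]]
    - [[0, 0, -1], [0, 0, 0]]
    - [[0, 0, -0.7], [0, 0, 0]]
    - [[0, 0, -0.4], [0, 0, 0]]
    - [[0, 0, -0.3], [0, 0, 0]]
    - [[0, 0, 0], [0, 0, 0]]
    - [[0, 0, 0], [0, 0, 0]]

```text
clock: 9.2
tool_pos: [0.5117, -0.004, 0.0069]
eef_rot: [-0.082, 0.997, 0.0, 0.0]
contact_force: [-0.4, 0.3, -0.8]
opening: 0.508
finger_force: 30.0
```

step_arm:
  increments:
    - [[0.6, 0.1, 0], [0, 0, 0]]
    - [[0.6, 0.1, 0], [0, 0, 0]]
    - [[0.6, 0.1, 0], [0, 0, 0]]
    - [[0.6, 0.1, 0], [0, 0, 0]]
    - [[0.6, 0.1, 0], [0, 0, 0]]
    - [[0.6, 0.1, 0], [0, 0, 0]]
    - [[0.6, 0.1, 0], [0, 0, 0]]
    - [[0.6, 0.1, 0], [0, 0, 0]]
    - [[0.6, 0.1, 0], [0, 0, 0]]
    - [[0.6, 0.1, 0], [0, 0, 0]]

```text
clock: 10.2
tool_pos: [0.572, 0.0061, 0.0067]
eef_rot: [-0.082, 0.997, 0.0, -0.0]
contact_force: [-0.6, 0.2, -1.1]
opening: 0.511
finger_force: 30.0
```

```bash
python3 -c "
from h import *
s=r.get_state();print(s['q'].round(3))
p,d=snap('side','s3');cv2.imwrite('pics/s3c.png',cv2.resize(p[100:300,200:470,::-1],None,fx=2.5,fy=2.5))"
```

```text
[ 0.047  0.983 -0.239  1.853  0.57   0.373  1.11 ]
```

View pics/s3c.png

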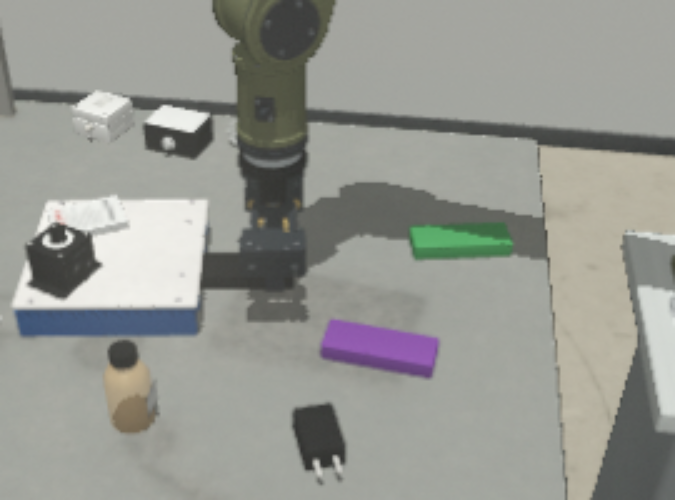

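The hub's tip, at about (205,270), has gone under the deck's front edge mid-span, with no contact force. I'll carry on with the slide.

step_arm:
  increments:
    - [[0.6, 0.1, 0], [0, 0, 0]]
    - [[0.6, 0.1, 0], [0, 0, 0]]
    - [[0.6, 0.1, 0], [0, 0, 0]]
    - [[0.6, 0.1, 0], [0, 0, 0]]
    - [[0.6, 0.1, 0], [0, 0, 0]]
    - [[0.6, 0.1, 0], [0, 0, 0]]
    - [[0.6, 0.1, 0], [0, 0, 0]]
    - [[0.6, 0.1, 0], [0, 0, 0]]
    - [[0.6, 0.1, 0], [0, 0, 0]]
    - [[0.5, 0.1, -0.1], [0, 0, 0]]

```text
clock: 11.25
tool_pos: [0.6308, 0.016, 0.0059]
eef_rot: [-0.082, 0.997, -0.0, -0.0]
contact_force: [-12.1, -0.9, 23.9]
opening: 0.502
finger_force: 30.0
```

step_arm:
  increments:
    - [[0, 0, 0], [0, 0, 0]]
    - [[0, 0, 0], [0, 0, 0]]
    - [[0, 0, 0], [0, 0, 0]]
    - [[0, 0, 0], [0, 0, 0]]
    - [[0, 0, 0], [0, 0, 0]]
    - [[0, 0, 0], [0, 0, 0]]
    - [[0, 0, 0], [0, 0, 0]]
    - [[0, 0, 0], [0, 0, 0]]
    - [[0, 0, 0], [0, 0, 0]]
    - [[0, 0, 0], [0, 0, 0]]
  fingers: 1

```text
clock: 12.25
tool_pos: [0.6305, 0.016, 0.0057]
eef_rot: [-0.082, 0.997, 0.0, -0.0]
contact_force: [-0.1, -0.1, 0.3]
opening: 0.998
finger_force: 0.0
```

step_arm:
  increments:
    - [[0, 0, 1], [0, 0, 0]]
    - [[0, 0, 1.5], [0, 0, 0]]
    - [[0, 0, 2], [0, 0, 0]]
    - [[0, 0, 2], [0, 0, 0]]
    - [[0, 0, 2.5], [0, 0, 0]]
    - [[-1, -1, 3], [0, 0, 0]]
    - [[-2, -3, 3], [0, 0, 0]]
    - [[-2, -4, 2], [0, 0, 0]]
    - [[-2, -4, 1], [0, 0, 0]]
    - [[-2, -4, 0], [0, 0, 0]]

```text
clock: 13.25
tool_pos: [0.541, -0.1455, 0.1891]
eef_rot: [-0.082, 0.997, -0.001, 0.003]
contact_force: [0.2, -0.6, -0.6]
opening: 1.005
finger_force: 0.0
```

step_arm:
  increments:
    - [[-1, -3, 0], [0, 0, 0]]
    - [[-1, -3, 0], [0, 0, 0]]
    - [[-1, -3, 0], [0, 0, 0]]
    - [[-1, -3, 0], [0, 0, 0]]
    - [[-1, -3, 0], [0, 0, 0]]
    - [[0, -2, 0], [0, 0, 0]]
    - [[0, 0, 0], [0, 0, 0]]
    - [[0, 0, 0], [0, 0, 0]]
    - [[0, 0, 0], [0, 0, 0]]
    - [[0, 0, 0], [0, 0, 0]]

```text
clock: 14.25
tool_pos: [0.4911, -0.3122, 0.1861]
eef_rot: [-0.083, 0.997, 0.0, 0.0]
contact_force: [0.2, -0.8, -0.0]
opening: 1.006
finger_force: 0.0
```

```bash
python3 - <<'E'
from h import *
ps,ds=snap('side','s4'); p,d=snap('top','t4')
a=np.vstack([cv2.resize(ps[150:250,250:380],(780,600))[:300*2:1][:300],cv2.resize(p[80:260,200:434],(780,600))[150:450]])
cv2.imwrite('pics/t4c.png',a[:,:,::-1])
m=np.zeros(d.shape,np.uint8); m[150:200,285:340]=(p[150:200,285:340].max(2)<60)
c=max(cv2.findContours(m,0,cv2.CHAIN_APPROX_NONE)[0],key=cv2.contourArea).reshape(-1,2)
w=onplane('top',c,.022)[:,:2]-[.6505,.0209]; t=np.radians(9.7); X=np.array([np.cos(t),np.sin(t)])
b=np.c_[w@X,w@[-X[1],X[0]]]*1000; print(len(c),b.min(0),b.max(0)); R=cv2.minAreaRect(b.astype(np.float32)); print(R)
for uv in [(310,170),(306,168)]: print(bydepth('top',uv,d[uv[1],uv[0]]))
E
```

```text
53 [-45.14876848 -24.05022271] [ 1.33557593 18.50092081]
((-21.921201705932617, -2.9031105041503906), (46.30197525024414, 42.495140075683594), 0.4597006142139435)
[[0.62396295 0.02935711 0.01686438]]
[[ 0.63271061  0.0426492  -0.00388374]]
```

View pics/t4c.png

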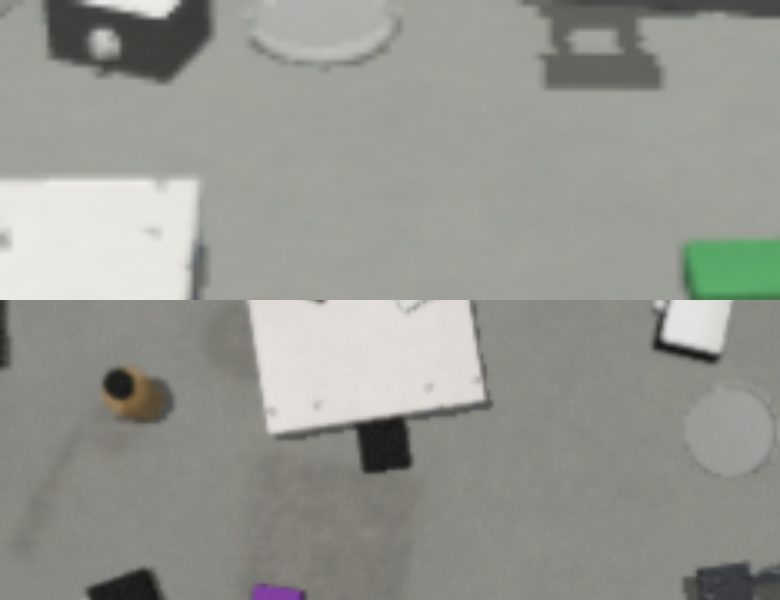

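The lower half (top view) shows the hub at about (385,445), sticking straight out of the bay. Measured, it protrudes about 46 mm, sits about 3 mm off centre and is under 1° off straight. The gripper is well clear.

```bash
python3 -c "
from plant import r
print(r.finish_job())"
```

```text
the job is handed in; nothing more can be done
None
```

The USB hub lies straight in the middle bay with about 46 mm sticking out and the gripper clear of it; I never touched the adapter or bottle, and I handed the job in at about 14 s, though the hand-in call returned no verdict.

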